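# Load kit cartons into their one-way lanes

### The job

Two packed white kit cartons, alike but for their length, lie loose on the bench: load the longer one into the longer roofed lane and the shorter one into the shorter lane, lengthwise through the mouth. Slide each gently, without ramming it, under the roof until it is fully home against the sprung stop at the rear and the one-way flap has dropped shut behind it. Leave everything else on the bench where it is.

Things in the scene. Friction and masses are not known exactly. Their poses are not given: they have to be found in the camera images.
- carton_long: The longer of two closed white kit cartons: 150 mm long (its own x), 60 mm wide (y), 45 mm tall (z), about 0.18 kg, rigid, with a printed band low on the sides; it looks like the other but for its length. Either end may go in first. Origin: centre of its underside.
- lane_long: The longer of two lanes fixed to the bench: aluminium side walls 6 mm thick, clear roof, sprung rear stop, open underneath. Origin: on the bench, mid-mouth; the mouth faces the robot, x runs into the lane. Inside 68 mm wide; walls and roof begin at x = 0; roof underside z = 72 mm, top 77 mm; stop's face at x = 180 mm; pressed, it gives 2 N per mm (damped, 8 mm at most) and comes back.
- home_long (a point): Where the underside centre of the 150 mm carton is when it just touches the longer lane's rear stop: x = 105 mm in the lane. The carton's rear face is then 30 mm inside the mouth, under the roof. Axes as the lane's.
- flap_long (a joint): Grey one-way flap in the longer lane's mouth, 60 mm wide, 33 mm long, 20 g, hinged at x = 3 mm, z = 70 mm. 0 rad hangs shut, 1.5 folded inwards. A carton or tool going in lifts it freely; it drops shut once the carton's rear is about 25 mm inside and the tool is out. A carton under the open flap must not be drawn back: the flap jams on it.
- carton_short: The shorter of two closed white kit cartons: 110 mm long (its own x), 60 mm wide (y), 45 mm tall (z), about 0.18 kg, rigid, with a printed band low on the sides; it looks like the other but for its length. Either end may go in first. Origin: centre of its underside.
- lane_short: The shorter of two lanes fixed to the bench: aluminium side walls 6 mm thick, clear roof, sprung rear stop, open underneath. Origin: on the bench, mid-mouth; the mouth faces the robot, x runs into the lane. Inside 68 mm wide; walls and roof begin at x = 0; roof underside z = 72 mm, top 77 mm; stop's face at x = 140 mm; pressed, it gives 2 N per mm (damped, 8 mm at most) and comes back.
- home_short (a point): Where the underside centre of the 110 mm carton is when it just touches the shorter lane's rear stop: x = 85 mm in the lane. The carton's rear face is then 30 mm inside the mouth, under the roof. Axes as the lane's.
- flap_short (a joint): Grey one-way flap in the shorter lane's mouth, 60 mm wide, 33 mm long, 20 g, hinged at x = 3 mm, z = 70 mm. 0 rad hangs shut, 1.5 folded inwards. A carton or tool going in lifts it freely; it drops shut once the carton's rear is about 25 mm inside and the tool is out. A carton under the open flap must not be drawn back: the flap jams on it.
- vial: Bystander, to be left alone: a small clear vial with a metal cap, 24 mm across, 50 mm tall, between the lanes. Origin: centre of its underside.
- bottle: Bystander, to be left alone: an amber bottle, 60 mm across, 150 mm tall. Origin: centre of its underside.
- jar: Bystander, to be left alone: a white jar, 52 mm across, 70 mm tall. Origin: centre of its underside.
- tape: Bystander, to be left alone: a roll of white tape lying flat, 90 mm across, 48 mm tall. Origin: centre of its underside.
- marker: Bystander, to be left alone: a black marker pen lying flat, 130 x 14 x 12 mm. Origin: centre of its underside.
- tube_rack: Bystander, to be left alone: a blue tube rack with capped tubes, 130 x 75 mm, 82 mm tall. Origin: centre of its underside.
Mind the look-alikes: they are no part of the job. What is shaped like the lane_short but pink or turquoise is not meant.

How it is judged (in metres and radians):
At the end, for the whole second after the job is handed in: Each carton stands flat in the lane of its own length, its centre within 6 mm along the lane of where it just touches the rear stop and within 8 mm of the lane's middle, lying still; both flaps hang shut (under 0.15 rad) (x of carton_long in the frame of lane_long between 0.099 and 0.111 m and y of carton_long in the frame of lane_long between -0.008 and 0.008 m and z of carton_long in the frame of lane_long below 0.008 m and angle between each of carton_long, carton_short's own z axis and vertical below 0.1 rad and value of joint each of flap_long, flap_short below 0.15 rad and linear speed of each of carton_long, carton_short below 0.01 m/s and x of carton_short in the frame of lane_short between 0.079 and 0.091 m and y of carton_short in the frame of lane_short between -0.008 and 0.008 m and z of carton_short in the frame of lane_short below 0.008 m).
It fails at once if the long carton is rammed against its lane (more than 40 N) (contact force between carton_long and lane_long above 40 N).
It fails at once if the short carton is rammed against its lane (more than 40 N) (contact force between carton_short and lane_short above 40 N).
It fails at once if a bystander is moved by more than 30 mm (distance of any of vial, bottle, jar, tape, marker, tube_rack from where it was at the start of the episode above 0.03 m).
It also fails if it takes over 72 s, if anything falls off the work surface, if the arm or the gripper's body presses on something with over 40 N, if the wrist force passes 120 N, or if a joint passes its speed limit or range.

### The arm

A 6-joint arm with a two-finger parallel gripper is mounted at the origin on the work surface. World frame = base frame: x ahead of the robot, y to its left, z up, the work surface at z = 0. Lengths are in m, angles in degrees, forces in N, time in s.
With the tool pointing down it reaches from about 0.25 to 0.725 m from the base axis. Payload 9.7 kg.
Tool frame: the origin (TCP) lies at the very end of the fingers, on their centre line; the grasp point (between the pads) lies grasp_offset behind it (grasp_offset is the distance from the TCP to the grasp point, in m); z points along the fingers, y is the line along which they close (so a half turn about z gives the same grasp; the last joint's range is limited). The gripper opens to 85 mm and grips with 20 to 120 N. Pads are 22 mm wide; open, the fingers measure 114 mm over their backs; the gripper's body (76 mm by 85 mm) begins 54 mm behind the grasp point. The pads swing forward as they close: fully open they stand 13 mm farther back than shut.
Start: joints at [0, 4.979, 10.078, 95.1, 0, 90], TCP at [0.55, -0, 0.231] pointing down, gripper open.
Joint ranges: [-179.16, 179.16], [-48.56, 103.87], [-65.8, 70.77], [-126.05, 130.52], [-82.76, 87.17], [-180, 180]. Speed limits (degrees/s): [127.2, 127.2, 147.25, 180, 180, 180].

### API

Orientations are given as [roll, pitch, yaw] about the fixed x, y, z axes, in that order (R = Rz(yaw) Ry(pitch) Rx(roll)).
In Python, from workcell import get_obs, camera, calibration, job_done, recognise, cut_out, mark_of, grasp_offset gives the robot as it stands.
- The arm moves only by the tool servo_tool, never from a script. Its argument "moves" is a list of rows, each a list of 3 entries, a list of its own where there are three numbers: the turn, a rotation vector about the tool's x, y, z in degrees, then the shift along the tool's x, y, z in m, then the opening in per cent of the stroke, from 0 (shut) to 100 (fully open). In form: [[[ax, ay, az], [x, y, z], claw], ...]. A call has 1 to 12 rows; each row shifts and turns the commanded pose from where the row before left it, along the tool's axes as they then stand; what a row does not reach is not made up. A row lasts 1/10 s, in which the tool goes at most 50 mm and 8.59 degrees, less where a joint would pass 70% of its speed; a pose out of reach is approached as far as the arm can. A call is refused whole if a number of a shift passes 0.05 or a number of a turn 8.59, either way. A call with a gripper value outside its range is refused whole. The fingers move at their own pace and stop on an object; "force" is the grip in N (left out, the last holds). Time passes only in rows, so rows that do not move let the fingers close. It gives the time, the measured TCP pose, the force, the opening and the grip force at its end, in the units of the state.
- get_obs(): the state, without advancing time (a new reading comes with each control period).
- camera(name): name is "scene" or "side" or "wrist"; returns (picture, depth): 480x640x3 uint8, red, green, blue; 480x640 float32, m along the optical axis (not along the pixel's ray), 0 where there is no reading.
- calibration(name): a dict with "camera_matrix" (3x3 intrinsics, pixels), "R" (3x3) and "t" (3): a world point X has camera coordinates R X + t. Camera axes: x right, y down, z forward; pixel columns grow to the right and rows downward; lengths in m; the calibration is good to about 2 mm. A picture is of the moment at which its call begins: read the wrist's pose just before it. calibration takes no time and is no camera call; for the wrist camera it gives the pose at the moment of the call.
- job_done(): hands the job in; it is judged then, once.
Trained networks look in the newest picture that a camera, given by its name, has taken for a name from the list of things; names that differ only in an ending like _2 or _b are one class to them, and where a whole thing is asked for, a point or a joint stands for the part that bears it (a point fixed in the world has none). Each returns a list of dicts, best first, with "score" (0 to 1); they miss things now and then, are a little off and sometimes report something else, mostly with a low value. They report only what shows in the picture. A call takes as long as a camera call. They do not tell look-alikes from the thing itself.
- recognise(name, camera): "xyz" ([x, y, z] in m, in the coordinates of the camera as it stood for that picture, good to about 4 mm: the middle of the surface that is visible of it).
- cut_out(name, camera): "mask" (480x640 bool, what is visible of it).
- mark_of(name, camera): "xyz" ([x, y, z] in m, in the coordinates of the camera as it stood for that picture, good to about 4 mm: a listed point, or the origin of a listed thing).
The state is a dict: "time": time; "q": joint angles; "qd": joint speeds; "joint_efforts": joint torques, N m; "ee_pos": TCP position; "tcp_rot": TCP orientation; "wrist_force": force on the tool from outside, world axes, zero at the start; "torque": the same for the moment, N m; "opening": finger opening in m; "grasp_force": force on a finger pad.
Only numpy, scipy, OpenCV 4.12 (cv2) and the standard library are available. Lean on these libraries where they do the work, as an engineer would, in place of code of your own. Each camera call takes 0.05 s, during which the arm holds its last target. There are 200 camera calls.

## Working session

There is one attempt and no reset: what is moved stays moved. The work goes in short steps, Python scripts to look and compute and a tool call to move; the robot and the scene stay as the last step left them, time stands still between calls to the robot, and variables do not carry over. Pictures are saved under pics/ and viewed, at most 10 in all, crops included, and the job is handed in when it is done.

Besides the shell and the picture viewer there is one more tool, called after "Call:" as name(argument=value, ...) on one line, values as JSON. servo_tool: Moves the arm, as the interface text tells. Its arguments: {"type":"object","properties":{"moves":{"type":"array"},"force":{"type":"number"}},"required":["moves"]}

```bash
mkdir -p pics; ls; cat > h.py <<'E'
import numpy as np, cv2
from workcell import *
def world(cam,p):
    c=calibration(cam); return np.array(c["R"]).T@(np.array(p)-np.array(c["t"]))
def cloud(cam,depth,mask):
    c=calibration(cam);K=np.array(c["camera_matrix"])
    v,u=np.where(mask&(depth>0)); z=depth[v,u]
    P=np.stack([(u-K[0,2])/K[0,0]*z,(v-K[1,2])/K[1,1]*z,z],1)
    return (P-np.array(c["t"]))@np.array(c["R"])
def snap(cam,name=None):
    im,d=camera(cam)
    if name: cv2.imwrite(f"pics/{name}.png",im[:,:,::-1])
    return im,d
E
python3 - <<'E'
from h import *
print(get_obs()["time"],grasp_offset)
for cam in ["scene","side"]:
    im,d=snap(cam,cam+"0")
    for n in ["carton_long","carton_short","lane_long","lane_short"]:
        for r in mark_of(n,cam)[:4]: print(cam,n,round(r["score"],2),world(cam,r["xyz"]).round(3))
E
```

```text
pics
0.0 0.0187
scene carton_long 0.67 [ 0.473  0.337 -0.001]
scene carton_short 0.67 [ 0.489 -0.333 -0.002]
scene carton_short 0.51 [ 0.606  0.126 -0.   ]
scene lane_long 0.78 [ 0.582 -0.11   0.005]
scene lane_short 0.93 [0.163 0.352 0.001]
scene lane_short 0.7 [0.233 0.154 0.001]
scene lane_short 0.64 [ 0.204 -0.204  0.001]
scene lane_short 0.61 [0.608 0.122 0.003]
side carton_long 0.8 [ 0.48   0.332 -0.003]
side lane_long 0.82 [ 0.578 -0.106 -0.001]
side lane_short 0.95 [ 0.204 -0.198 -0.003]
side lane_short 0.71 [ 0.603  0.126 -0.003]
side lane_short 0.67 [ 0.237  0.158 -0.005]
side lane_short 0.61 [0.16  0.354 0.   ]
```

View pics/scene0.png

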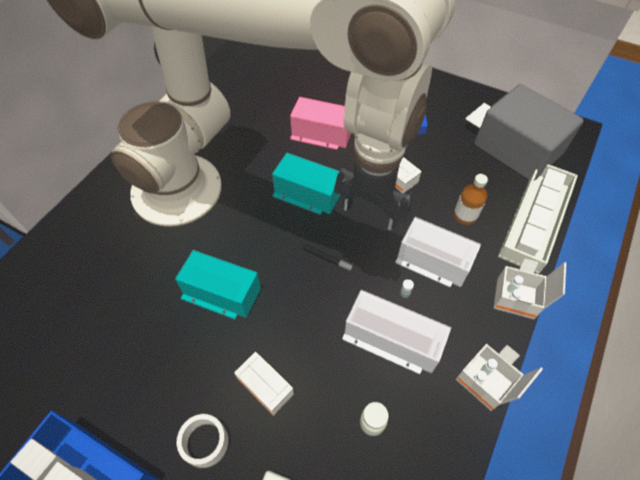

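View pics/side0.png

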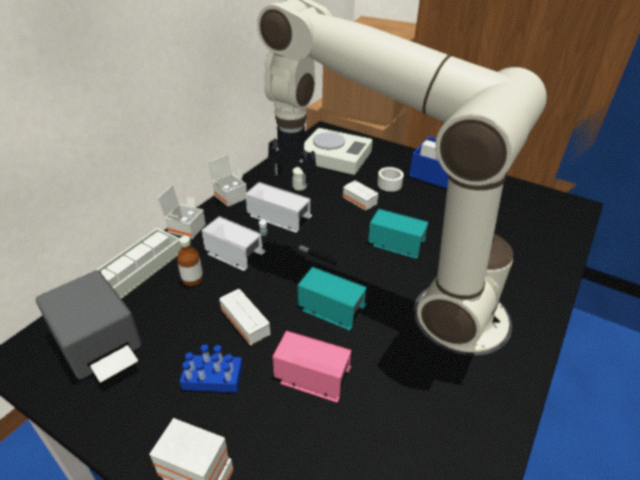

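The long carton shows at side pixel (245,315). The short one is at side (360,194) and scene (264,383). The white lanes are at scene (437,250), short, and (397,330), long; the pink and turquoise ones are decoys. Next I measure the exact poses from depth.

```bash
python3 - <<'E'
from h import *
C={}
for cam in ["scene","side"]:
    im,d=snap(cam); C[cam]=cloud(cam,d,d>0)
for nm,c,zl in [("cl",(.477,.335),(.036,.054)),("cs",(.489,-.333),(.036,.054)),("ll",(.66,-.11),(.066,.086)),("ls",(.67,.125),(.066,.086))]:
    for cam in C:
        P=C[cam]; r=.11 if nm[0]=="c" else .13
        m=(np.hypot(P[:,0]-c[0],P[:,1]-c[1])<r)&(P[:,2]>zl[0])&(P[:,2]<zl[1])
        Q=P[m]
        if len(Q)<30: print(nm,cam,len(Q)); continue
        rect=cv2.minAreaRect(np.float32(Q[:,:2]*1000))
        print(nm,cam,len(Q),[np.round(x,1) for x in rect],np.median(Q[:,2]).round(4), Q[:,:2].min(0).round(3),Q[:,:2].max(0).round(3))
# all items >15mm tall near mouths
P=C["scene"]
E
```

```text
cl scene 372 [array([518.6, 315.9]), array([63.7, 64.2]), np.float64(70.5)] 0.0463 [0.497 0.276] [0.557 0.356]
cl side 1065 [array([476.6, 333.4]), array([ 62.6, 155.7]), np.float64(68.9)] 0.0423 [0.396 0.279] [0.557 0.389]
cs scene 1655 [array([ 489.1, -330.8]), array([ 60.7, 111.1]), np.float64(75.9)] 0.0465 [ 0.429 -0.373] [ 0.549 -0.289]
cs side 343 [array([ 479.1, -367.6]), array([146.8, 115. ]), np.float64(76.3)] 0.0419 [ 0.429 -0.438] [ 0.547 -0.284]
ll scene 3723 [array([ 680.6, -102.9]), array([202.3,  83. ]), np.float64(3.2)] 0.0785 [ 0.578 -0.149] [ 0.784 -0.057]
ll side 963 [array([ 681.4, -101.7]), array([209.9,  91. ]), np.float64(1.6)] 0.0738 [ 0.576 -0.149] [ 0.786 -0.055]
ls scene 2293 [array([685.6, 126.6]), array([162.3,  84.8]), np.float64(0.8)] 0.0783 [0.605 0.084] [0.767 0.17 ]
ls side 1015 [array([685.9, 128.3]), array([165.9,  85.7]), np.float64(0.5)] 0.0738 [0.603 0.085] [0.769 0.171]
```

```bash
cat >> h.py <<'E'
from scipy.spatial.transform import Rotation as Ro
def plan(p,rpy):
    "turn first (rotvec, tool), then shift in turned tool axes (m)"
    o=get_obs(); R0=Ro.from_euler("xyz",o["tcp_rot"],degrees=True); R1=Ro.from_euler("xyz",rpy,degrees=True)
    print("t",round(o["time"],2),"pos",np.round(o["ee_pos"],4),"rpy",np.round(o["tcp_rot"],2),"F",np.round(o["wrist_force"],1),"open",round(o["opening"],4))
    print("turn",(R0.inv()*R1).as_rotvec(degrees=True).round(2),"shift",R1.inv().apply(np.array(p)-o["ee_pos"]).round(4))
E
python3 - <<'E'
from h import *
u=np.array([np.cos(np.radians(-21.1)),np.sin(np.radians(-21.1))])
g=np.array([.477,.3335])-.063*u
o=get_obs(); print(g, o["tcp_rot"])
y=Ro.from_euler("xyz",o["tcp_rot"],degrees=True).as_matrix(); print(y.round(2))
for yaw in (-21.1,158.9): plan([*g,.231],[180,0,yaw])
E
```

```text
[0.41822393 0.3561798 ] [1.79994799e+02 4.12633611e-04 9.00000704e+01]
[[-0.  1.  0.]
 [ 1.  0. -0.]
 [-0.  0. -1.]]
t 0.6 pos [ 0.55   -0.      0.2313] rpy [179.99   0.    90.  ] F [ 0.7 -0.2 -1.3] open 0.0853
turn [  0.   -0.  111.1] shift [-0.2512 -0.2849  0.0003]
t 0.6 pos [ 0.55   -0.      0.2313] rpy [179.99   0.    90.  ] F [ 0.7 -0.2 -1.3] open 0.0853
turn [  0.    0.  -68.9] shift [0.2512 0.2849 0.0003]
```

Call:
servo_tool(moves=[[[0,0,-7.65],[0,0,0],100],[[0,0,-7.65],[0,0,0],100],[[0,0,-7.65],[0,0,0],100],[[0,0,-7.65],[0,0,0],100],[[0,0,-7.65],[0,0,0],100],[[0,0,-7.65],[0,0,0],100],[[0,0,-7.65],[0,0,0],100],[[0,0,-7.65],[0,0,0],100],[[0,0,-7.7],[0,0,0],100]])

```text
time: 1.5
ee_pos: [0.55, 0.0, 0.2313]
tcp_rot: [180.0, 0.0, 159.2]
wrist_force: [-0.1, -0.1, 0.7]
opening: 0.0852
grasp_force: 0.0
```

Call:
servo_tool(moves=[[[0,0,0],[0.031,0.0356,0],100],[[0,0,0],[0.031,0.0356,0],100],[[0,0,0],[0.031,0.0356,0],100],[[0,0,0],[0.031,0.0356,0],100],[[0,0,0],[0.031,0.0356,0],100],[[0,0,0],[0.031,0.0356,0],100],[[0,0,0],[0.031,0.0356,0],100],[[0,0,0],[0.034,0.0357,0],100],[[0,0,0],[0,0,0.03],100],[[0,0,0],[0,0,0.03],100],[[0,0,0],[0,0,0],100]])

```text
time: 2.6
ee_pos: [0.4167, 0.3555, 0.1673]
tcp_rot: [-179.7, -0.2, 159.0]
wrist_force: [0.4, -1.3, -0.7]
opening: 0.0851
grasp_force: 0.0
```

```bash
python3 - <<'E'
from h import *
print(get_obs()["q"])
im,d=snap("wrist","w1"); P=cloud("wrist",d,d>0)
m=(np.hypot(P[:,0]-.477,P[:,1]-.3335)<.11)&(abs(P[:,2]-.045)<.008);Q=P[m]
print(len(Q),cv2.minAreaRect(np.float32(Q[:,:2]*1000)),np.median(Q[:,2]))
plan([.4182,.3562,.012],[180,0,158.9])
E
```

```text
[ 4.04640670e+01  4.18777541e+00  2.15039491e+00  8.83234435e+01
 -1.28387136e-03  6.15065384e+01]
11492 ((478.4795837402344, 334.43365478515625), (60.16838455200195, 150.24095153808594), 69.36328125) 0.04640008446575171
t 2.65 pos [0.4175 0.3556 0.17  ] rpy [-1.7983e+02 -9.0000e-02  1.5892e+02] F [ 0.4 -0.7  0.6] open 0.0852
turn [-0.17 -0.09  0.02] shift [-0.0005  0.0008  0.158 ]
```

View pics/w1.png

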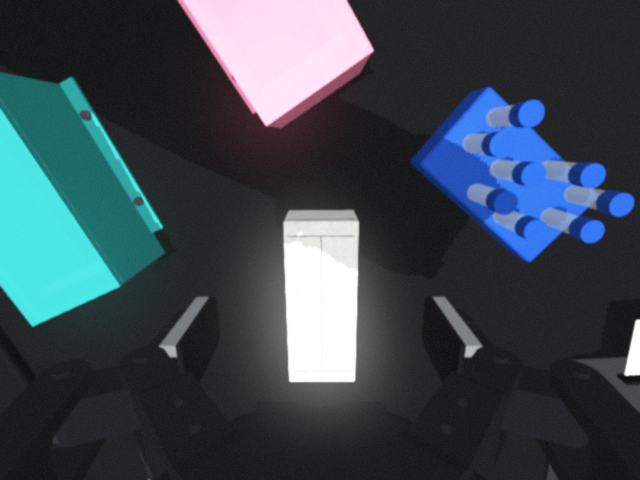

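The carton is centred at pixel (320,300), 150 mm long, and both fingers clear it. I descend and grip.

Call:
servo_tool(moves=[[[0,0,-0.4],[-0.0015,0.0015,0],100],[[0,0,0],[0,0,0.04],100],[[0,0,0],[0,0,0.04],100],[[0,0,0],[0,0,0.04],100],[[0,0,0],[0,0,0.03],100],[[0,0,0],[0,0,0.008],100],[[0,0,0],[0,0,0],50],[[0,0,0],[0,0,0],50],[[0,0,0],[0,0,0],50],[[0,0,0],[0,0,0],50],[[0,0,0],[0,0,0],50]], force=60)

```text
time: 3.75
ee_pos: [0.4218, 0.3581, 0.0163]
tcp_rot: [179.8, 0.1, 159.3]
wrist_force: [-0.2, -1.4, 8.0]
opening: 0.059
grasp_force: 65.6
```

```bash
python3 - <<'E'
from h import *
c=calibration("wrist"); cp=-np.array(c["R"]).T@np.array(c["t"]); o=get_obs()
print("cam in tool", Ro.from_euler("xyz",o["tcp_rot"],degrees=True).inv().apply(cp-o["ee_pos"]))
plan([.4,0,.1],[180,0,182])
for n in ["jar","vial","bottle","tape","marker","tube_rack"]:
    for cam in ["scene","side"]:
        if n=="jar": snap(cam)
        for r in mark_of(n,cam)[:1]: print(cam,n,round(r["score"],2),world(cam,r["xyz"]).round(3))
E
```

```text
cam in tool [ 0.07452269  0.00154851 -0.14136193]
t 3.75 pos [0.4218 0.3581 0.0163] rpy [1.7978e+02 1.4000e-01 1.5929e+02] F [-0.2 -1.4  8. ] open 0.059
turn [  0.19   0.18 -22.7 ] shift [ 0.0343 -0.3571 -0.0837]
scene jar 0.67 [ 0.721 -0.287 -0.001]
scene vial 0.61 [ 0.659  0.008 -0.002]
scene bottle 0.9 [ 0.707  0.287 -0.003]
side bottle 0.98 [ 0.709  0.289 -0.002]
scene tape 0.88 [ 0.446 -0.484  0.001]
side tape 0.45 [ 0.44  -0.483  0.   ]
scene marker 0.69 [0.457 0.006 0.   ]
side marker 0.78 [ 0.454  0.005 -0.003]
scene tube_rack 0.58 [0.433 0.507 0.002]
side tube_rack 0.78 [ 0.436  0.508 -0.002]
```

Call:
servo_tool(moves=[[[0,0,0],[0,0,-0.02],50],[[0,0,0],[0,0,-0.035],50],[[0,0,0],[0,0,-0.035],50],[[0,0,-7.6],[0.006,0,0],50],[[0,0,-7.6],[0.009,0,0],50],[[0,0,-7.5],[0.009,0,0],50],[[0,0,0],[0.009,-0.03,0],50],[[0,0,0],[0,-0.045,0],50],[[0,0,0],[0,-0.045,0],50],[[0,0,0],[0,-0.045,0],50],[[0,0,0],[0,-0.045,0],50],[[0,0,0],[0,-0.045,0],50]])

```text
time: 5.65
ee_pos: [0.397, 0.1054, 0.1047]
tcp_rot: [180.0, 0.1, -178.0]
wrist_force: [0.7, -0.1, -3.1]
opening: 0.059
grasp_force: 65.6
```

Call:
servo_tool(moves=[[[0,0,0],[0,-0.045,0],50],[[0,0,0],[0,-0.045,0],50],[[0,0,0],[0,-0.045,0],50],[[0,0,0],[0,-0.045,0],50],[[0,0,0],[0,-0.035,0],50],[[0,0,0],[0,0,0],50]])

```text
time: 6.25
ee_pos: [0.4047, -0.1115, 0.1046]
tcp_rot: [-179.9, 0.1, -178.3]
wrist_force: [-0.4, 0.9, -3.0]
opening: 0.0591
grasp_force: 65.7
```

```bash
cat >> h.py <<'E'
def fit(P,c,yaw,zl,L,W):
    "trimmed edges of a top face near centre c"
    a=np.radians(yaw); 
    for k in range(6):
        u=np.array([np.cos(a),np.sin(a)]); v=np.array([-u[1],u[0]]); D=P[:,:2]-c
        x=D@u; y=D@v; m=(abs(x)<L/2+.012)&(abs(y)<W/2+.012)&(P[:,2]>zl[0])&(P[:,2]<zl[1])
        xs=x[m]; ys=y[m]; b=np.linspace(-L/2+.015,L/2-.015,14); e=[]
        for i in range(13):
            s=ys[(xs>b[i])&(xs<b[i+1])]
            if len(s)>8: e.append([(b[i]+b[i+1])/2,np.percentile(s,2),np.percentile(s,98)])
        e=np.array(e); mid=(e[:,1]+e[:,2])/2; p=np.polyfit(e[:,0],mid,1)
        a+=np.arctan(p[0]); lo,hi=np.percentile(xs,[.5,99.5]); c=c+v*p[1]+u*(lo+hi)/2
    slopes=[np.degrees(np.polyfit(e[:,0],e[:,j],1)[0]).round(2) for j in (1,2)]
    return c.round(4),np.degrees(a).round(2),"len",(hi-lo).round(4),"wid",np.median(e[:,2]-e[:,1]).round(4),slopes,m.sum()
E
python3 - <<'E'
from h import *
o=get_obs();print(o["time"],o["ee_pos"],o["tcp_rot"],o["wrist_force"],o["q"],o["opening"])
for cam in ["scene","side"]:
    im,d=snap(cam,cam+"2"); P=cloud(cam,d,d>0)
    for nm,c,yaw,L,W in [("long",(.681,-.103),2.5,.2,.08),("short",(.686,.127),.7,.16,.08)]:
        try: print(cam,nm,fit(P,np.array(c),yaw,(.066,.086),L,W))
        except Exception as ex: print(cam,nm,ex)
    t=o["ee_pos"]; 
    try: print(cam,"carton",fit(P,np.array([t[0]+.061,t[1]]),2,(t[2]+.02,t[2]+.042),.15,.06))
    except Exception as ex: print(ex)
E
```

```text
6.25 [ 0.40467784 -0.11148248  0.10460345] [-1.79914613e+02  1.09435950e-01 -1.78263370e+02] [-0.4026491   0.88767111 -3.03308508] [-1.53685004e+01 -1.37926238e+01 -2.15308934e+01  8.21320208e+01
 -4.94219553e-02 -1.71051048e+01] 0.05913341379397021
scene long (array([ 0.6807, -0.1035]), np.float64(3.25), 'len', np.float64(0.1998), 'wid', np.float64(0.0787), [np.float64(-0.02), np.float64(0.02)], np.int64(3721))
scene short (array([0.6859, 0.1261]), np.float64(0.38), 'len', np.float64(0.1603), 'wid', np.float64(0.0787), [np.float64(-0.04), np.float64(0.04)], np.int64(2301))
scene carton (array([ 0.4697, -0.1119]), np.float64(0.59), 'len', np.float64(0.1436), 'wid', np.float64(0.0582), [np.float64(1.67), np.float64(-1.67)], np.int64(1858))
side long (array([ 0.6798, -0.1002]), np.float64(3.81), 'len', np.float64(0.2021), 'wid', np.float64(0.0801), [np.float64(0.1), np.float64(-0.1)], np.int64(961))
side short (array([0.6855, 0.1296]), np.float64(0.69), 'len', np.float64(0.1632), 'wid', np.float64(0.0778), [np.float64(0.61), np.float64(-0.59)], np.int64(1020))
side carton (array([ 0.4662, -0.0979]), np.float64(-11.92), 'len', np.float64(0.1592), 'wid', np.float64(0.0583), [np.float64(-13.83), np.float64(13.83)], np.int64(459))
```

View pics/scene2.png

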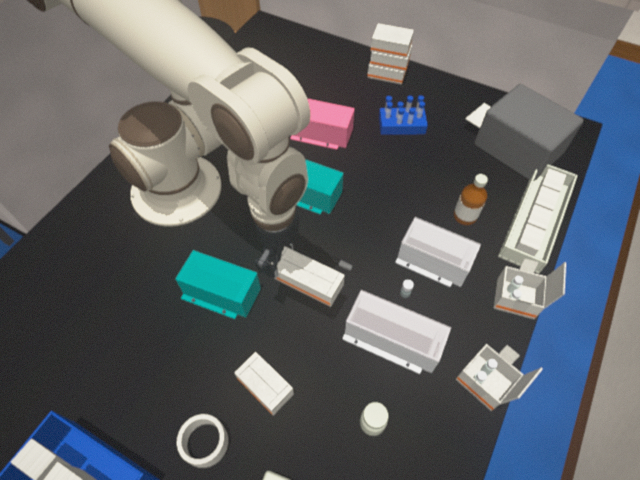

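```bash
python3 - <<'E'
from h import *
plan([.4243,-.1171,.020],[180,0,183.4])
E
```

```text
t 6.35 pos [ 0.4045 -0.1086  0.1042] rpy [-1.8000e+02  6.0000e-02 -1.7813e+02] F [ 0.7  0.3 -2.8] open 0.0588
turn [-0.01  0.06 -1.53] shift [-0.0192 -0.0096  0.0842]
```

Call:
servo_tool(moves=[[[0,0,-1.5],[-0.019,-0.0095,0],50],[[0,0,0],[0,0,0.03],50],[[0,0,0],[0,0,0.03],50],[[0,0,0],[0,0,0.024],50],[[0,0,0],[0,0,0],50],[[0,0,0],[0,0,0],50],[[0,0,0],[0,0,0],50]])

```text
time: 7.05
ee_pos: [0.4244, -0.1164, 0.0206]
tcp_rot: [-180.0, 0.1, -176.4]
wrist_force: [-0.5, 0.7, -1.9]
opening: 0.059
grasp_force: 65.4
```

```bash
python3 - <<'E'
from h import *
plan([.4243,-.1171,.020],[180,0,183.4])
o=get_obs()
for cam in ["scene","side"]:
    im,d=snap(cam); P=cloud(cam,d,d>0)
    # edges of carton front part & lane, in lane axes
    a=np.radians(3.4);u=np.array([np.cos(a),np.sin(a)]);v=np.array([-u[1],u[0]]);D=P[:,:2]-np.array([.580,-.1078]);x=D@u;y=D@v
    for lab,x0,x1,z0,z1 in [("carton",-.085,-.025,.042,.058),("lane",.01,.19,.068,.084)]:
        for xa in np.linspace(x0,x1,7)[:-1]:
            w=(x1-x0)/6; s=y[(x>xa)&(x<xa+w)&(abs(y)<.05)&(P[:,2]>z0)&(P[:,2]<z1)]
            if len(s)>8: print(cam,lab,round(xa+w/2,3),len(s),np.percentile(s,[2,98]).round(4))
    m=(abs(y)<.02)&(P[:,2]>.042)&(P[:,2]<.058)&(x<-.005)&(x>-.1); print("front",np.percentile(x[m],99).round(4))
E
```

```text
t 7.05 pos [ 0.4244 -0.1164  0.0206] rpy [-1.7998e+02  9.0000e-02 -1.7644e+02] F [-0.5  0.7 -1.9] open 0.059
turn [-0.02  0.09  0.16] shift [ 0.0002 -0.0007  0.0006]
scene carton -0.08 117 [-0.0301  0.0277]
scene carton -0.07 117 [-0.0305  0.0283]
scene carton -0.06 119 [-0.0304  0.0278]
scene carton -0.05 117 [-0.0306  0.0274]
scene carton -0.04 120 [-0.0307  0.0269]
scene carton -0.03 122 [-0.0309  0.0278]
scene lane 0.025 518 [-0.0408  0.0378]
scene lane 0.055 528 [-0.0411  0.0378]
scene lane 0.085 545 [-0.0408  0.0377]
scene lane 0.115 556 [-0.041  0.037]
scene lane 0.145 563 [-0.0411  0.0375]
scene lane 0.175 576 [-0.0413  0.0374]
front -0.0187
side carton -0.08 36 [-0.0256  0.0305]
side carton -0.07 37 [-0.0293  0.0326]
side carton -0.06 42 [-0.0274  0.0316]
side carton -0.05 36 [-0.0268  0.0327]
side carton -0.04 37 [-0.03   0.032]
side carton -0.03 35 [-0.0266  0.0315]
side lane 0.025 148 [-0.0374  0.0429]
side lane 0.055 138 [-0.041   0.0408]
side lane 0.085 132 [-0.0387  0.0398]
side lane 0.115 133 [-0.0379  0.0408]
side lane 0.145 126 [-0.0422  0.0412]
side lane 0.175 131 [-0.0374  0.0412]
front -0.021
```

Aligned to within about 0.5 mm in both cameras, so I insert.

Call:
servo_tool(moves=[[[0,0,0],[-0.01,0,0],50],[[0,0,0],[-0.012,0,0],50],[[0,0,0],[-0.012,0,0],50],[[0,0,0],[-0.012,0,0],50],[[0,0,0],[-0.012,0,0],50],[[0,0,0],[-0.012,0,0],50]])

```text
time: 7.75
ee_pos: [0.4947, -0.1124, 0.0191]
tcp_rot: [180.0, -0.0, -176.5]
wrist_force: [-0.2, 0.8, -1.9]
opening: 0.059
grasp_force: 65.4
```

Call:
servo_tool(moves=[[[0,0,0],[-0.012,0,0],50],[[0,0,0],[-0.012,0,0],50],[[0,0,0],[-0.012,0,0],50],[[0,0,0],[-0.012,0,0],50],[[0,0,0],[-0.01,0,0],50],[[0,0,0],[-0.007,0,0],50],[[0,0,0],[0,0,0.003],50],[[0,0,0],[0,0,0],50]])

```text
time: 8.55
ee_pos: [0.5583, -0.1085, 0.0158]
tcp_rot: [180.0, -0.0, -176.5]
wrist_force: [0.4, 0.0, -2.1]
opening: 0.0591
grasp_force: 65.3
```

```bash
python3 - <<'E'
from h import *
plan([.4243,-.1171,.020],[180,0,183.4])
snap("scene","s3")
E
```

```text
t 8.55 pos [ 0.5583 -0.1085  0.0158] rpy [ 1.7999e+02 -3.0000e-02 -1.7650e+02] F [ 0.4  0.  -2.1] open 0.0591
turn [ 0.01 -0.03  0.1 ] shift [ 0.1342 -0.0006 -0.0042]
```

View pics/s3.png

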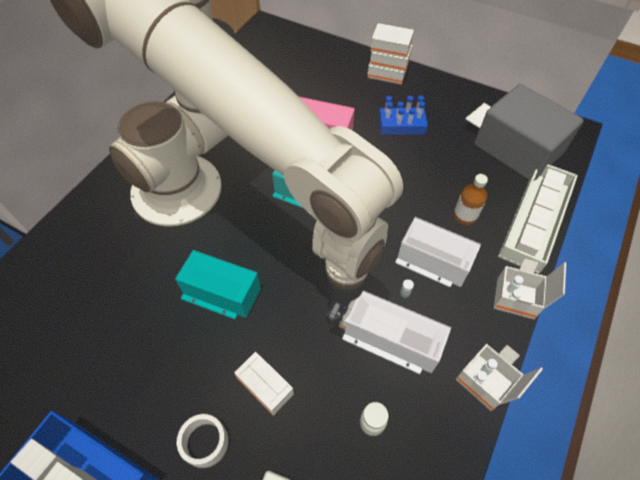

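The carton's front is under the roof at about pixel (405,335), with no side load. I release, rise and tilt the closed fingers forward to push.

Call:
servo_tool(moves=[[[0,0,0],[0,0,0.0015],50],[[0,0,0],[0,0,0],100],[[0,0,0],[0,0,0],100],[[0,0,0],[0,0,0],100],[[0,0,0],[0,0,0],100],[[0,0,0],[0,0,-0.025],100],[[0,0,0],[0,0,-0.045],100],[[0,0,0],[0,0,-0.045],100],[[0,0,0],[0.045,0,-0.01],0],[[0,0,0],[0.045,0,0],0],[[0,0,0],[0,0,0],0]])

```text
time: 9.7
ee_pos: [0.4647, -0.114, 0.1403]
tcp_rot: [180.0, -0.1, -176.6]
wrist_force: [1.2, -0.1, 0.5]
opening: 0.044
grasp_force: 0.0
```

Call:
servo_tool(moves=[[[0,-8.4,0],[0,0,0],0],[[0,-8.4,0],[0,0,0],0],[[0,-8.4,0],[0,0,0],0],[[0,-8.4,0],[0,0,0],0],[[0,-8.4,0],[0,0,0],0],[[0,-8,0],[0,0,0],0],[[0,0,0],[0,0,0],0],[[0,0,0],[0,0,0],0]])

```text
time: 10.5
ee_pos: [0.4858, -0.1261, 0.1392]
tcp_rot: [179.3, 49.1, -176.6]
wrist_force: [-0.5, -0.7, 0.8]
opening: -0.0002
grasp_force: 0.0
```

```bash
python3 - <<'E'
from h import *
o=get_obs();print(o["q"])
im,d=snap("scene"); P=cloud("scene",d,d>0)
a=np.radians(3.4);u=np.array([np.cos(a),np.sin(a)]);v=np.array([-u[1],u[0]]);D=P[:,:2]-np.array([.580,-.1078]);x=D@u;y=D@v
m=(abs(y)<.02)&(P[:,2]>.04)&(P[:,2]<.055)&(x<.0)&(x>-.07); print(m.sum(),"rear",np.percentile(x[m],1) if m.any() else None)
R=Ro.from_matrix(np.c_[np.array([0,0,0]),np.zeros(3),np.zeros(3)]) if 0 else None
# target: yaw 183.4 tool then turn -50 about tool y
T=(Ro.from_euler("xyz",[180,0,183.4],degrees=True)*Ro.from_rotvec([0,-50,0],degrees=True)).as_euler("xyz",degrees=True)
for xx in (-.065,):
    p=np.array([.580,-.1078])+u*xx; plan([*p,.018],T)
E
```

```text
[-27.69538047 -48.49525175 -53.49360491  40.65011781  23.61277419
 -21.69368688]
232 rear -0.0346263864572279
t 10.55 pos [ 0.4865 -0.1259  0.141 ] rpy [ 179.42   49.17 -176.44] F [0.6 0.6 0.2] open -0.0002
turn [ 0.7  -0.83  0.1 ] shift [0.0753 0.0126 0.1016]
```

```bash
cat >> h.py <<'E'
def lane_plan(mouth,yaw,tilt,x,z,y=0):
    a=np.radians(yaw);u=np.array([np.cos(a),np.sin(a)]);v=np.array([-u[1],u[0]])
    T=(Ro.from_euler("xyz",[180,0,180+yaw],degrees=True)*Ro.from_rotvec([0,-tilt,0],degrees=True)).as_euler("xyz",degrees=True)
    p=np.array(mouth)+u*x+v*y; plan([*p,z],T)
    o=get_obs(); D=np.array(o["ee_pos"][:2])-mouth; print("now lane x,y",(D@u).round(4),(D@v).round(4),"q",np.round(o["q"],1))
ML=(.580,-.1078)
E
python3 - <<'E'
from h import *
lane_plan(ML,3.4,45,-.055,.08)
E
```

```text
t 10.55 pos [ 0.4865 -0.1259  0.141 ] rpy [ 179.42   49.17 -176.44] F [0.6 0.6 0.2] open -0.0002
turn [0.69 4.17 0.13] shift [0.0153 0.0126 0.071 ]
now lane x,y -0.0944 -0.0126 q [-27.6 -48.5 -53.4  40.7  23.6 -21.7]
```

Call:
servo_tool(moves=[[[0.7,4.2,0.1],[0,0,0],0],[[0,0,0],[0.005,0.004,0.024],0],[[0,0,0],[0.005,0.004,0.024],0],[[0,0,0],[0.005,0.0045,0.023],0],[[0,0,0],[0,0,0],0],[[0,0,0],[0,0,0],0]])

```text
time: 11.15
ee_pos: [0.5258, -0.1103, 0.0804]
tcp_rot: [-180.0, 45.0, -176.5]
wrist_force: [-0.1, 0.0, -0.7]
opening: 0.0001
grasp_force: 0.0
```

```bash
python3 - <<'E'
from h import *
lane_plan(ML,3.4,45,-.060,.018)
E
```

```text
t 11.15 pos [ 0.5258 -0.1103  0.0804] rpy [-179.99   45.01 -176.45] F [-0.1  0.  -0.7] open 0.0001
turn [0.09 0.01 0.1 ] shift [ 0.0482 -0.0007  0.0401]
now lane x,y -0.0543 0.0007 q [-20.7 -38.3 -53.5  32.4  16.9 -17.7]
```

Call:
servo_tool(moves=[[[0,0,0],[0.016,0,0.0135],0],[[0,0,0],[0.016,0,0.0135],0],[[0,0,0],[0.016,0,0.013],0],[[0,0,0],[0,0,0],0],[[0,0,0],[-0.006,0,0.006],0],[[0,0,0],[-0.006,0,0.006],0],[[0,0,0],[-0.004,0,0.004],0],[[0,0,0],[-0.004,0,0.004],0],[[0,0,0],[-0.004,0,0.004],0],[[0,0,0],[-0.004,0,0.004],0],[[0,0,0],[0,0,0],0]])

```text
time: 12.25
ee_pos: [0.5595, -0.1086, 0.0161]
tcp_rot: [179.9, 45.0, -176.6]
wrist_force: [-0.1, -0.9, -0.5]
opening: -0.0
grasp_force: 0.0
```

```bash
cat >> h.py <<'E'
def span(cam,mouth,yaw,x0,x1,name=None):
    "extent along the lane of surfaces at carton-top height"
    im,d=snap(cam,name); P=cloud(cam,d,d>0); a=np.radians(yaw);u=np.array([np.cos(a),np.sin(a)]);v=np.array([-u[1],u[0]]);D=P[:,:2]-mouth;x=D@u;y=D@v
    m=(abs(y)<.03)&(P[:,2]>.036)&(P[:,2]<.056)&(x>x0)&(x<x1)
    print(cam,m.sum(),np.percentile(x[m],[1,99]).round(4) if m.any() else "", "z",np.median(P[(abs(y)<.02)&(x>.03)&(x<.1),2]).round(3))
E
python3 - <<'E'
from h import *
lane_plan(ML,3.4,45,.02,.018)
span("scene",ML,3.4,-.07,.2,"s4")
E
```

```text
t 12.25 pos [ 0.5595 -0.1086  0.0161] rpy [ 179.92   44.98 -176.58] F [-0.1 -0.9 -0.5] open -0.0
turn [ 0.09 -0.02  0.02] shift [-0.0299 -0.0005  0.0273]
now lane x,y -0.0205 0.0005 q [-18.6 -27.9 -55.4  19.7  15.5 -16. ]
scene 284 [-0.0677 -0.0048] z 0.079
```

View pics/s4.png

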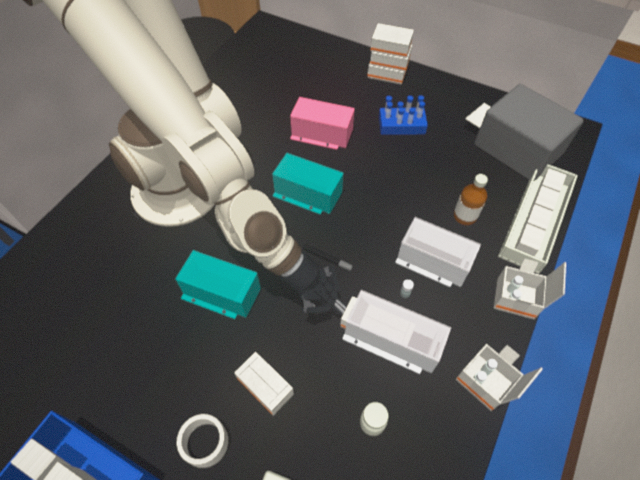

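The fingers are on the carton's rear at about (345,308), and its front edge shows at about (410,338) through the clear roof. I keep pushing.

Call:
servo_tool(moves=[[[0,0,0],[-0.0045,0,0.0025],0],[[0,0,0],[-0.0035,0,0.0035],0],[[0,0,0],[-0.0035,0,0.0035],0],[[0,0,0],[-0.0035,0,0.0035],0],[[0,0,0],[-0.0035,0,0.0035],0],[[0,0,0],[-0.003,0,0.003],0],[[0,0,0],[0,0,0],0]])

```text
time: 13.0
ee_pos: [0.5885, -0.1069, 0.0177]
tcp_rot: [179.9, 45.0, -176.6]
wrist_force: [-0.2, 0.2, -0.2]
opening: -0.0001
grasp_force: 0.0
```

Call:
servo_tool(moves=[[[0,0,0],[-0.0015,0,0.0015],0],[[0,0,0],[-0.0015,0,0.0015],0],[[0,0,0],[-0.0015,0,0.0015],0],[[0,0,0],[-0.0015,0,0.0015],0],[[0,0,0],[0,0,0],0]])

```text
time: 13.5
ee_pos: [0.5966, -0.1065, 0.0177]
tcp_rot: [179.9, 45.0, -176.6]
wrist_force: [-0.6, 0.2, 0.2]
opening: 0.0003
grasp_force: 0.0
```

```bash
python3 - <<'E'
from h import *
lane_plan(ML,3.4,45,.025,.018)
im,d=snap("scene"); cv2.imwrite("pics/c5.png",cv2.resize(im[270:390,320:470,::-1],(750,600),interpolation=cv2.INTER_CUBIC))
# expected pixel of stop front (x=.18) and finger, at carton top height
c=calibration("scene");K=np.array(c["camera_matrix"])
a=np.radians(3.4);u=np.array([np.cos(a),np.sin(a)])
for xx in (.03,.15,.18):
    q=np.array(c["R"])@np.array([*(np.array(ML)+u*xx),.045])+c["t"]; q=K@q; q=q[:2]/q[2]; print(xx,q.round(1),((q-[320,270])*5).round())
E
```

```text
t 13.5 pos [ 0.5966 -0.1065  0.0177] rpy [ 179.94   45.   -176.59] F [-0.6  0.2  0.2] open 0.0003
turn [0.07 0.   0.01] shift [-0.0061 -0.0003  0.0056]
now lane x,y 0.0167 0.0003 q [-16.7 -21.5 -51.3  17.   14.1 -14.5]
0.03 [365.4 316.1] [227. 231.]
0.15 [417.9 338.7] [490. 344.]
0.18 [431.5 344.5] [558. 373.]
```

View pics/c5.png

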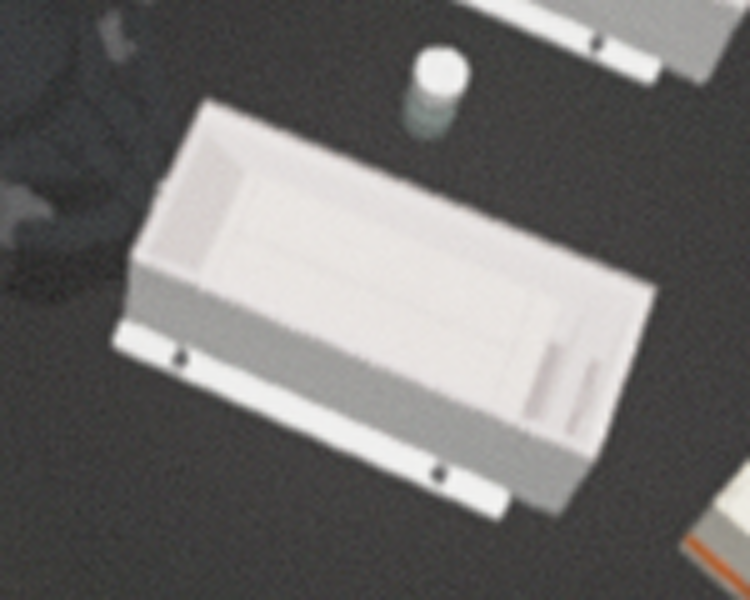

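The carton's front edge shows at crop x≈535, with a narrow gap to the stop at about 560. I go on in small steps.

Call:
servo_tool(moves=[[[0,0,0],[-0.001,0,0.001],0],[[0,0,0],[-0.001,0,0.001],0],[[0,0,0],[-0.001,0,0.001],0],[[0,0,0],[-0.001,0,0.001],0],[[0,0,0],[0,0,0],0],[[0,0,0],[0,0,0],0]])

```text
time: 14.15
ee_pos: [0.6021, -0.1061, 0.0175]
tcp_rot: [179.9, 45.0, -176.6]
wrist_force: [0.3, -0.3, -0.5]
opening: 0.0
grasp_force: 0.0
```

Call:
servo_tool(moves=[[[0,0,0],[-0.001,0,0.001],0],[[0,0,0],[-0.001,0,0.001],0],[[0,0,0],[0,0,0],0],[[0,0,0],[0,0,0],0]])

```text
time: 14.55
ee_pos: [0.6049, -0.106, 0.0176]
tcp_rot: [179.9, 45.0, -176.6]
wrist_force: [0.8, -0.5, -0.8]
opening: -0.0001
grasp_force: 0.0
```

Call:
servo_tool(moves=[[[0,0,0],[-0.001,0,0.001],0],[[0,0,0],[-0.001,0,0.001],0],[[0,0,0],[0,0,0],0],[[0,0,0],[0,0,0],0]])

```text
time: 14.95
ee_pos: [0.6076, -0.1058, 0.0175]
tcp_rot: [179.9, 45.0, -176.6]
wrist_force: [-3.4, -0.5, 1.5]
opening: 0.0
grasp_force: 2.0
```

```bash
python3 - <<'E'
from h import *
lane_plan(ML,3.4,45,.025,.018)
im,d=snap("scene"); cv2.imwrite("pics/c6.png",cv2.resize(im[270:390,320:470,::-1],(750,600),interpolation=cv2.INTER_CUBIC))
E
```

```text
t 14.95 pos [ 0.6076 -0.1058  0.0175] rpy [ 179.92   44.98 -176.6 ] F [-3.4 -0.5  1.5] open 0.0
turn [ 0.07 -0.02 -0.  ] shift [ 0.0015 -0.0004 -0.0023]
now lane x,y 0.0277 0.0004 q [-16.2 -19.6 -50.1  16.3  13.8 -14.1]
```

View pics/c6.png

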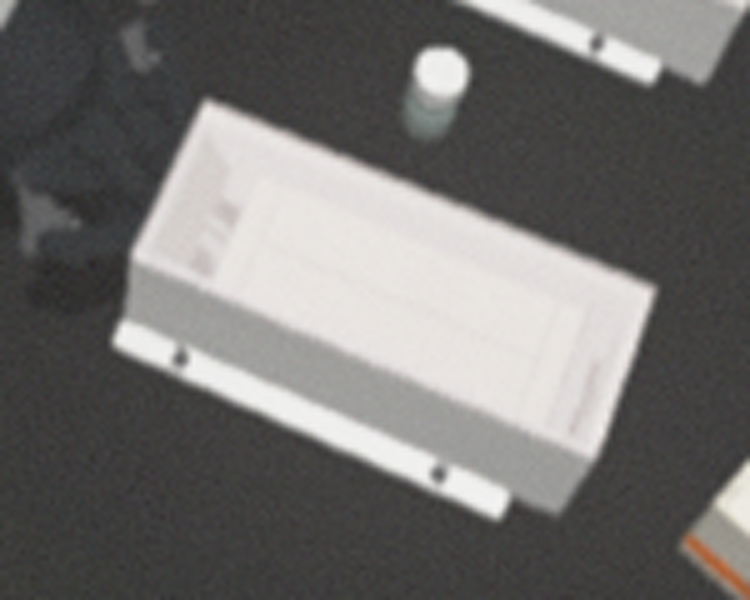

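The gap to the stop has closed and the push reads 3.4 N, so the carton is home. I withdraw along the finger axis.

Call:
servo_tool(moves=[[[0,0,0],[0.002,0,-0.002],0],[[0,0,0],[0.002,0,-0.006],0],[[0,0,0],[0,0,-0.015],0],[[0,0,0],[0,0,-0.02],0],[[0,0,0],[0,0,-0.025],0],[[0,0,0],[0,0,-0.03],0],[[0,0,0],[0,0,-0.03],0],[[0,0,0],[-0.03,0,-0.02],0],[[0,0,0],[0,0,0],0]])

```text
time: 15.9
ee_pos: [0.5234, -0.112, 0.148]
tcp_rot: [-179.7, 45.5, -176.4]
wrist_force: [0.4, -0.0, -0.0]
opening: -0.0001
grasp_force: 0.0
```

Call:
servo_tool(moves=[[[0,8.4,0],[0,0,0],100],[[0,8.4,0],[0,0,0],100],[[0,8.4,0],[0,0,0],100],[[0,8.4,0],[0,0,0],100],[[0,8.4,0],[0,0,0],100],[[0,3,0],[0,0,0],100],[[0,0,0],[0,0,0],100]])

```text
time: 16.6
ee_pos: [0.5226, -0.1108, 0.1391]
tcp_rot: [179.9, -0.2, -176.5]
wrist_force: [-0.3, -0.1, -1.3]
opening: 0.0854
grasp_force: 0.0
```

```bash
python3 - <<'E'
from h import *
im,d=snap("scene"); cv2.imwrite("pics/c7.png",cv2.resize(im[270:390,320:470,::-1],(750,600),interpolation=cv2.INTER_CUBIC))
P=cloud("scene",d,d>0); print(fit(P,np.array([.489,-.331]),-14,(.036,.056),.11,.06))
u=np.array([np.cos(np.radians(-14.1)),np.sin(np.radians(-14.1))]); g=np.array([.489,-.3295])-.041*u
plan([*g,.17],[180,0,165.9]); print(get_obs()["q"])
E
```

```text
(array([ 0.4894, -0.3317]), np.float64(-14.6), 'len', np.float64(0.1092), 'wid', np.float64(0.0575), [np.float64(0.01), np.float64(-0.01)], np.int64(1660))
t 16.65 pos [ 0.5221 -0.1109  0.1396] rpy [ 1.7992e+02 -5.0000e-02 -1.7652e+02] F [ 0.   0.1 -0.4] open 0.0853
turn [ 0.08 -0.06 17.58] shift [ 0.0198 -0.22   -0.0304]
[-1.20333645e+01  1.95077456e+00 -3.23759762e+00  8.48786921e+01
  6.91000563e-02 -1.55132263e+01]
```

View pics/c7.png

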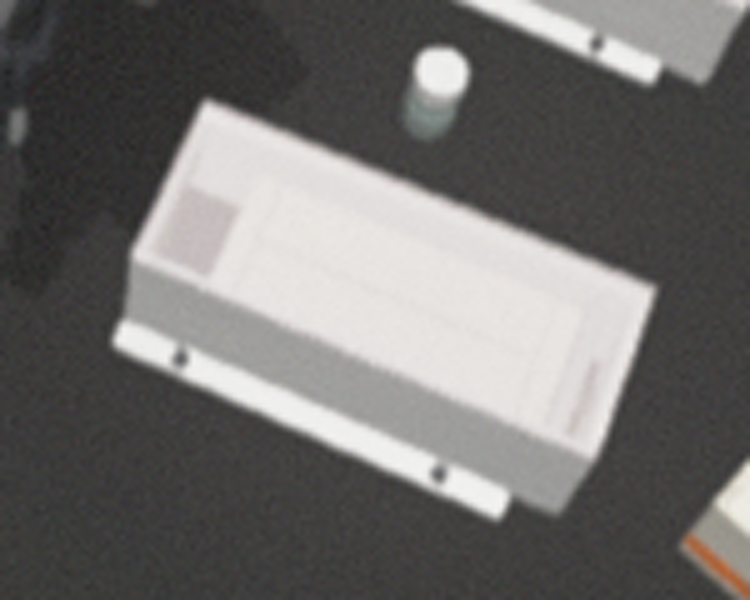

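The bench shows through behind the carton at crop (195,230), so the flap has dropped shut and the long carton is home. Next is the short carton.

Call:
servo_tool(moves=[[[0,0,8.4],[0,0,-0.015],100],[[0,0,8.4],[0,0,-0.015],100],[[0,0,0.8],[0,0,0],100],[[0,0,0],[0.004,-0.044,0],100],[[0,0,0],[0.004,-0.044,0],100],[[0,0,0],[0.004,-0.044,0],100],[[0,0,0],[0.004,-0.044,0],100],[[0,0,0],[0.004,-0.044,0],100],[[0,0,0],[0,0,0],100],[[0,0,0],[0,0,0],100]])

```text
time: 17.65
ee_pos: [0.4473, -0.3201, 0.1702]
tcp_rot: [179.9, 0.0, 165.9]
wrist_force: [1.3, 0.6, 0.6]
opening: 0.0855
grasp_force: 0.0
```

```bash
python3 - <<'E'
from h import *
im,d=snap("wrist"); P=cloud("wrist",d,d>0)
m=(np.hypot(P[:,0]-.489,P[:,1]+.331)<.09)&(abs(P[:,2]-.045)<.008);Q=P[m]
(c,s,ang)=cv2.minAreaRect(np.float32(Q[:,:2]*1000)); print(len(Q),c,s,ang)
yaw=ang-90 if s[0]<s[1] else ang
if yaw<-90: yaw+=180
u=np.array([np.cos(np.radians(yaw)),np.sin(np.radians(yaw))]); g=np.array(c)/1000-.041*u
print(yaw,g,get_obs()["q"]); plan([*g,.016],[180,0,180+yaw])
E
```

```text
8759 (489.9627685546875, -328.32147216796875) (60.080177307128906, 111.21623992919922) 75.822021484375
-14.177978515625 [ 0.45021165 -0.31827915] [-3.55145789e+01  4.14377781e+00  2.43196286e+00  8.82851872e+01
  5.62258112e-02 -2.14377600e+01]
t 17.7 pos [ 0.4479 -0.3193  0.1703] rpy [1.7995e+02 2.0000e-02 1.6592e+02] F [-0.6  0.6  0.7] open 0.0855
turn [0.05 0.02 0.1 ] shift [-0.002   0.0016  0.1543]
```

Call:
servo_tool(moves=[[[0,0,0],[-0.002,0.0015,0.03],100],[[0,0,0],[0,0,0.04],100],[[0,0,0],[0,0,0.04],100],[[0,0,0],[0,0,0.034],100],[[0,0,0],[0,0,0.01],100],[[0,0,0],[0,0,0],50],[[0,0,0],[0,0,0],50],[[0,0,0],[0,0,0],50],[[0,0,0],[0,0,0],50],[[0,0,0],[0,0,0],50]], force=60)

```text
time: 18.7
ee_pos: [0.4519, -0.319, 0.0188]
tcp_rot: [-180.0, 0.2, 165.9]
wrist_force: [0.1, 2.7, 6.6]
opening: 0.0591
grasp_force: 66.0
```

Call:
servo_tool(moves=[[[0,0,0],[0,0,-0.02],50],[[0,0,0],[0,0,-0.035],50],[[0,0,0],[0,0,-0.045],50],[[0,0,-7.4],[0,0,-0.02],50],[[0,0,-7.4],[0,0,0],50],[[0,0,0],[0,0,0],50]])

```text
time: 19.3
ee_pos: [0.4512, -0.3189, 0.1379]
tcp_rot: [-180.0, 0.1, -179.2]
wrist_force: [-0.4, -0.1, -2.2]
opening: 0.0586
grasp_force: 65.2
```

```bash
cat >> h.py <<'E'
MS=(.6058,.1272)
E
python3 - <<'E'
from h import *
# front at mouth-.02 ; grasp ~ .055+.040 behind front
lane_plan(MS,.5,0,-.118,.14); print(get_obs()["opening"])
E
```

```text
t 19.3 pos [ 0.4512 -0.3189  0.1379] rpy [-1.7997e+02  1.0000e-01 -1.7924e+02] F [-0.4 -0.1 -2.2] open 0.0586
turn [-0.03  0.1   0.26] shift [-0.0405  0.4447 -0.0021]
now lane x,y -0.1585 -0.4447 q [-35.3   4.3  -0.9  84.6   0.  -36. ]
0.05864221875582504
```

Call:
servo_tool(moves=[[[0,0,0.25],[-0.004,0.03,0],50],[[0,0,0],[-0.004,0.044,0],50],[[0,0,0],[-0.004,0.044,0],50],[[0,0,0],[-0.004,0.044,0],50],[[0,0,0],[-0.004,0.044,0],50],[[0,0,0],[-0.004,0.044,0],50],[[0,0,0],[-0.004,0.044,0],50],[[0,0,0],[-0.004,0.044,0],50],[[0,0,0],[-0.004,0.044,0],50],[[0,0,0],[-0.004,0.044,0],50],[[0,0,0],[0,0.019,0],50],[[0,0,0],[0,0,0],50]])

```text
time: 20.5
ee_pos: [0.487, 0.1291, 0.1362]
tcp_rot: [179.9, -0.1, -179.6]
wrist_force: [-0.1, -0.7, -2.3]
opening: 0.0586
grasp_force: 65.3
```

Call:
servo_tool(moves=[[[0,0,0],[0,0,0.035],50],[[0,0,0],[0,0,0.035],50],[[0,0,0],[0,0,0.03],50],[[0,0,0],[0,0,0.015],50],[[0,0,0],[0,0,0],50],[[0,0,0],[0,0,0],50]])

```text
time: 21.1
ee_pos: [0.4878, 0.1265, 0.0225]
tcp_rot: [179.9, 0.0, -179.7]
wrist_force: [0.2, -1.0, -1.4]
opening: 0.059
grasp_force: 65.3
```

```bash
python3 - <<'E'
from h import *
lane_plan(MS,.5,0,-.118,.0225)
for cam in ["scene","side"]:
    im,d=snap(cam); P=cloud(cam,d,d>0)
    a=np.radians(.5);u=np.array([np.cos(a),np.sin(a)]);v=np.array([-u[1],u[0]]);D=P[:,:2]-np.array(MS);x=D@u;y=D@v
    for lab,x0,x1,z0,z1 in [("carton",-.082,-.027,.04,.058),("lane",.01,.15,.068,.084)]:
        R=[]
        for xa in np.linspace(x0,x1,7)[:-1]:
            w=(x1-x0)/6; s=y[(x>xa)&(x<xa+w)&(abs(y)<.05)&(P[:,2]>z0)&(P[:,2]<z1)]
            if len(s)>8: R.append([xa+w/2,*np.percentile(s,[2,98])])
        R=np.array(R); mid=R[:,1:].mean(1); print(cam,lab,(R[:,1:]*1000).round(1).tolist(),"mid",mid.mean().round(4),"slope",np.degrees(np.polyfit(R[:,0],mid,1)[0]).round(2))
    m=(abs(y)<.02)&(P[:,2]>.042)&(P[:,2]<.058)&(x<-.005)&(x>-.1); print("front",np.percentile(x[m],99).round(4))
    m=(abs(y)<.03)&(P[:,2]>.07)&(P[:,2]<.084)&(x>-.02)&(x<.1); print("mouth",np.percentile(x[m],1).round(4))
E
```

```text
t 21.1 pos [0.4878 0.1265 0.0225] rpy [ 1.7995e+02  1.0000e-02 -1.7970e+02] F [ 0.2 -1.  -1.4] open 0.059
turn [ 0.05  0.01 -0.2 ] shift [-0.     -0.0003 -0.    ]
now lane x,y -0.118 0.0003 q [ 14.5  -0.  -18.3  71.7   0.   14.2]
scene carton [[-30.9, 28.0], [-30.7, 27.7], [-30.1, 26.6], [-30.4, 28.6], [-32.1, 27.3], [-31.5, 28.0]] mid -0.0016 slope -0.62
scene lane [[-40.9, 37.7], [-41.7, 37.1], [-40.8, 36.9], [-41.5, 37.6], [-41.4, 37.9], [-40.9, 38.6]] mid -0.0018 slope 0.28
front -0.0225
mouth 0.0
side carton [[15.6, 33.0], [-21.3, 31.6], [-27.2, 32.7], [-30.2, 30.7], [-26.0, 31.9]] mid 0.0071 slope -29.74
side lane [[-37.5, 41.5], [-38.8, 41.9], [-37.9, 42.4], [-38.3, 41.3], [-38.4, 41.0], [-39.4, 41.1]] mid 0.0016 slope -0.52
front -0.023
mouth -0.0023
```

Call:
servo_tool(moves=[[[0,0,-0.2],[-0.01,0,0],50],[[0,0,0],[-0.01,0,0],50],[[0,0,0],[-0.01,0,0],50],[[0,0,0],[-0.01,0,0],50],[[0,0,0],[-0.01,0,0],50],[[0,0,0],[-0.01,0,0],50],[[0,0,0],[-0.01,0,0],50],[[0,0,0],[0,0,0],50]])

```text
time: 22.0
ee_pos: [0.5587, 0.1275, 0.0216]
tcp_rot: [180.0, 0.0, -179.4]
wrist_force: [-1.5, -0.2, -1.5]
opening: 0.0588
grasp_force: 65.3
```

Call:
servo_tool(moves=[[[0,0,0],[-0.01,0,0],50],[[0,0,0],[-0.01,0,0],50],[[0,0,0],[-0.007,0,0],50],[[0,0,0],[0,0,0.003],50],[[0,0,0],[0,0,0.002],50],[[0,0,0],[0,0,0],50]])

```text
time: 22.6
ee_pos: [0.5852, 0.1278, 0.0181]
tcp_rot: [180.0, 0.1, -179.4]
wrist_force: [0.1, -0.1, 5.8]
opening: 0.0591
grasp_force: 66.1
```

Call:
servo_tool(moves=[[[0,0,0],[0,0,0],100],[[0,0,0],[0,0,0],100],[[0,0,0],[0,0,0],100],[[0,0,0],[0,0,0],100],[[0,0,0],[0,0,-0.025],100],[[0,0,0],[0,0,-0.035],100],[[0,0,0],[0,0,-0.04],100],[[0,0,0],[0.045,0,0],0],[[0,0,0],[0,0,0],0],[[0,0,0],[0,0,0],0]])

```text
time: 23.6
ee_pos: [0.5389, 0.1273, 0.1168]
tcp_rot: [180.0, -0.0, -179.4]
wrist_force: [0.4, 0.1, 0.3]
opening: 0.0439
grasp_force: 0.0
```

Call:
servo_tool(moves=[[[0,-8.4,0],[0,0,0],0],[[0,-8.4,0],[0,0,0],0],[[0,-8.4,0],[0,0,0],0],[[0,-8.4,0],[0,0,0],0],[[0,-8.4,0],[0,0,0],0],[[0,-3,0],[0,0,0],0],[[0,0,0],[0,0,0],0],[[0,0,0],[0,0,0],0]])

```text
time: 24.4
ee_pos: [0.54, 0.1275, 0.1177]
tcp_rot: [179.9, 45.0, -179.5]
wrist_force: [1.2, 0.6, 1.1]
opening: 0.0
grasp_force: 0.0
```

```bash
python3 - <<'E'
from h import *
span("scene",MS,.5,-.06,0)
lane_plan(MS,.5,45,-.065,.018)
E
```

```text
scene 289 [-0.0353 -0.0046] z 0.079
t 24.45 pos [0.5404 0.1275 0.1182] rpy [ 179.89   44.98 -179.48] F [-0.7  0.4  1.7] open 0.0002
turn [ 0.12 -0.02  0.01] shift [ 0.0706 -0.0009  0.0711]
now lane x,y -0.0654 0.0009 q [ 20.3 -37.  -48.8  34.9 -13.7  14.2]
```

Call:
servo_tool(moves=[[[0,0,0],[0.025,0,0.025],0],[[0,0,0],[0.025,0,0.025],0],[[0,0,0],[0.02,0,0.02],0],[[0,0,0],[-0.006,0,0.006],0],[[0,0,0],[-0.006,0,0.006],0],[[0,0,0],[-0.004,0,0.004],0],[[0,0,0],[-0.004,0,0.004],0],[[0,0,0],[-0.004,0,0.004],0],[[0,0,0],[-0.004,0,0.004],0],[[0,0,0],[-0.004,0,0.004],0],[[0,0,0],[-0.004,0,0.004],0],[[0,0,0],[0,0,0],0]])

```text
time: 25.65
ee_pos: [0.5909, 0.1279, 0.0179]
tcp_rot: [179.9, 45.0, -179.5]
wrist_force: [-0.9, 0.4, -0.3]
opening: 0.0001
grasp_force: 0.0
```

Call:
servo_tool(moves=[[[0,0,0],[-0.0035,0,0.0035],0],[[0,0,0],[-0.0035,0,0.0035],0],[[0,0,0],[-0.0035,0,0.0035],0],[[0,0,0],[-0.0025,0,0.0025],0],[[0,0,0],[-0.0015,0,0.0015],0],[[0,0,0],[-0.0015,0,0.0015],0],[[0,0,0],[0,0,0],0],[[0,0,0],[0,0,0],0]])

```text
time: 26.45
ee_pos: [0.6131, 0.1281, 0.018]
tcp_rot: [179.9, 45.0, -179.5]
wrist_force: [0.1, 0.1, -0.7]
opening: -0.0001
grasp_force: 0.0
```

```bash
python3 - <<'E'
from h import *
lane_plan(MS,.5,45,.025,.018)
E
```

```text
t 26.45 pos [0.6131 0.1281 0.018 ] rpy [ 179.93   45.01 -179.45] F [ 0.1  0.1 -0.7] open -0.0001
turn [0.1  0.01 0.03] shift [-0.0125 -0.0008  0.0125]
now lane x,y 0.0073 0.0008 q [ 17.  -18.5 -49.4  15.4 -11.5  11.8]
```

Call:
servo_tool(moves=[[[0,0,0],[-0.0015,0,0.0015],0],[[0,0,0],[-0.0015,0,0.0015],0],[[0,0,0],[-0.0015,0,0.0015],0],[[0,0,0],[-0.0015,0,0.0015],0],[[0,0,0],[-0.0015,0,0.0015],0],[[0,0,0],[-0.0015,0,0.0015],0],[[0,0,0],[0,0,0],0],[[0,0,0],[0,0,0],0]])

```text
time: 27.25
ee_pos: [0.6257, 0.1282, 0.0177]
tcp_rot: [179.9, 45.0, -179.5]
wrist_force: [0.7, 0.0, 0.1]
opening: 0.0001
grasp_force: 0.0
```

Call:
servo_tool(moves=[[[0,0,0],[-0.001,0,0.001],0],[[0,0,0],[-0.001,0,0.001],0],[[0,0,0],[-0.001,0,0.001],0],[[0,0,0],[0,0,0],0],[[0,0,0],[0,0,0],0]])

```text
time: 27.75
ee_pos: [0.6301, 0.1283, 0.0178]
tcp_rot: [179.9, 45.0, -179.4]
wrist_force: [0.2, -1.1, 0.2]
opening: 0.0001
grasp_force: 0.0
```

Call:
servo_tool(moves=[[[0,0,0],[-0.001,0,0.001],0],[[0,0,0],[-0.001,0,0.001],0],[[0,0,0],[0,0,0],0],[[0,0,0],[0,0,0],0]])

```text
time: 28.15
ee_pos: [0.6328, 0.1284, 0.0178]
tcp_rot: [179.9, 45.0, -179.4]
wrist_force: [-3.3, 0.4, 1.7]
opening: 0.0
grasp_force: 1.8
```

The force is again 3.3 N at the expected depth, so the short carton is home. I withdraw the same way.

Call:
servo_tool(moves=[[[0,0,0],[0.002,0,-0.002],0],[[0,0,0],[0.002,0,-0.006],0],[[0,0,0],[0,0,-0.015],0],[[0,0,0],[0,0,-0.02],0],[[0,0,0],[0,0,-0.025],0],[[0,0,0],[0,0,-0.03],0],[[0,0,0],[0,0,-0.03],0],[[0,0,0],[0,0,-0.03],0],[[0,0,0],[0,0,0],0],[[0,0,0],[0,0,0],0],[[0,0,0],[0,0,0],0],[[0,0,0],[0,0,0],0]])

```text
time: 29.35
ee_pos: [0.5182, 0.1267, 0.1251]
tcp_rot: [-180.0, 44.9, -179.4]
wrist_force: [-0.4, -0.2, 0.2]
opening: -0.0003
grasp_force: 0.0
```

```bash
python3 - <<'E'
from h import *
im,d=snap("scene"); cv2.imwrite("pics/c8.png",cv2.resize(im[210:390,300:500,::-1],(660,594),interpolation=cv2.INTER_CUBIC))
for n in ["carton_long","carton_short"]:
    for r in mark_of(n,"scene")[:2]: print(n,round(r["score"],2),world("scene",r["xyz"]).round(3))
for M,yaw,h in ((ML,3.4,.105),(MS,.5,.085)): print(np.array(M)+h*np.array([np.cos(np.radians(yaw)),np.sin(np.radians(yaw))]))
E
```

```text
[ 0.68481518 -0.10157283]
[0.69079676 0.12794176]
```

View pics/c8.png

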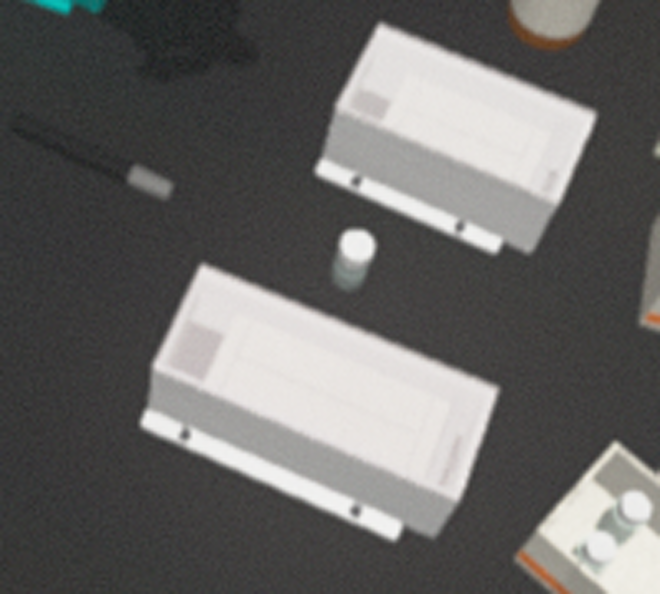

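Both cartons sit against the rear stops. The bare bench behind them, at crop (195,350) and (370,103), shows the flaps hanging shut, and the vial and marker are where they were. I hand in.

```bash
python3 -c "
from workcell import *
print(job_done())"
```

```text
the job is handed in; nothing more can be done
None
```

I slid both cartons home against the rear stops of their own lanes, pushing with about 3.5 N. In the last picture both flaps look shut, with the vial and marker where they were. I handed the job in at about 29 s and got no verdict back.

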